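# Clamp the slide box shut in the bar clamp

## Task

The lid of the green slide box has just been rebonded: clamp it shut. Before turning its screw, slide the red free jaw of the bar clamp down the bar (it runs only when pressed at the ears beside the bar) until the foot bears on the box and the jaw rocks up and bites on the bar; then give the orange knob about half a turn clockwise, seen from above, so that the box is held firmly but not crushed, and let go. Leave the box where it lies, and leave the dropper bottle and the blue-capped vial where they stand.

Things in the scene. Friction and masses are not known exactly. Their poses are not given: they have to be found in the camera images.
- clamp_stand: bar clamp fixed to the bench: grey base plate 190 x 120 x 12 mm, upright steel bar (20 mm in x, 10 in y) 60 mm to +x of the origin, bar top 146 mm above the bench. Origin: centre of the base's underside; x from the knob side to the bar, z up. Spindle axis 30 mm to -x of the origin, 90 mm from the bar. Cork under the box: top at 16 mm. A red jaw slides on the bar and carries the screw.
- ears_top (a point): on the bar's axis, level with the upper faces of the red jaw's two pressing ears. These reach 16 to 42 mm to +y and -y of the bar's axis, 34 mm wide in x, 10 thick. Between them the jaw's sleeve (42 mm in x, 32 in y) rises 10 mm higher, and the bar through it up to 66 mm above the ears. Fingers opened about 40 mm, one each side, press on both ears. Axes as clamp_stand's, tilting with the jaw.
- jaw_tilt (a joint): tilt of the free jaw on the bar, rad: 0 level, positive = knob end up (bound by the work), negative = knob end sagging, as it hangs at the start. Not driven: it comes from the play between sleeve and bar.
- knob (a joint): turn of the knob, rad, grows clockwise seen from above, which lowers spindle and foot 6 mm a turn (0.95 mm a rad). Starts at -0.5 to 0.5. At 0 the wing lies along the clamp_stand's x; at q it is turned by -q about z. Friction about 0.06 N m; it does not unwind. Range -0.8 to 8: too little to reach the box without sliding the jaw.
- knob_grip (a point): centre of the knob's orange wing, on the spindle axis. The wing is 52 mm long, 14 mm thick (grasp across this), 26 mm high (13 mm above and below this point); below it a 24 mm wide hub, and the jaw's top face 25 mm below this point at knob angle 0. It comes down 0.95 mm a rad as it is turned in.
- slide_box: green microscope slide box, 71 x 100 x 36 mm, closed, loose on the cork of the clamp under the foot. Origin: centre of its underside.
- dropper_tall: brown dropper bottle, 36 mm wide, 102 mm tall, loose bystander standing left of the clamp. Origin at its underside.
- vial_blue: small glass vial with a blue cap, 22 mm wide, 44 mm tall, loose bystander left of the clamp. Origin at its underside.
- free_jaw: the red sliding jaw; origin on the bar's axis, 10 mm below the ears' tops. Pressed at the ears it slides with about 3 N; pressed at the knob it jams. It must go down 25 to 50 mm. Once the foot bears on the box the jaw tilts for some 10 mm of travel at 3 to 5 N, then binds and the resistance climbs steeply. Press to 8 to 20 N: let go, it stays, the foot pressing with about half the push.
- foot: black rubber foot, 26 mm wide, at the lower end of the spindle; its origin is on the spindle axis, 32 mm above its underside. It is sprung, 6 N a mm, so half a turn of the knob in contact adds about 7 to 9 N (the jaw gives too).
Mind the look-alikes: they are no part of the job. Of the things that look like the clamp_stand, the larger one is meant.

How it is judged:
By the outcome, as a careful person would: the job done as asked, in the order asked, and still so for the second after the job is handed in, with the robot touching nothing.
It also fails if it takes over 72 s, if anything falls off the work surface, if the arm or the gripper's body presses on something with over 40 N, if the wrist force passes 120 N, or if a joint passes its speed limit or range.

## Robot

A 7-joint arm with a two-finger parallel gripper is mounted at the origin on a cart in front of the work surface, level with it; the furniture and walls round the work are solid. World frame = base frame: x ahead of the robot, y to its left, z up, the work surface at z = 0. Lengths are in m, angles in rad, forces in N, time in s.
With the tool pointing down it reaches from about 0.425 to 0.925 m from the base axis. Payload 6.8 kg.
Tool frame: the origin (TCP) lies on the mounting face of the last link; the fingertips stand 173 mm ahead of it and the grasp point (between the pads) lies 155 mm ahead of it; z points along the fingers, y is the line along which they close (so a half turn about z gives the same grasp; the last joint's range is limited). The gripper opens to 85 mm and grips with 20 to 120 N. Pads are 22 mm wide; open, the fingers measure 114 mm over their backs; the gripper's body (76 mm by 85 mm) begins 54 mm behind the grasp point. The pads swing forward as they close: fully open they stand 13 mm farther back than shut.
Start: joints at [1.228, 0.477, 0.022, 1.555, -0.011, 1.109, -0.083], TCP at [0.157, -0.656, 0.405] pointing down, gripper open.
Joint ranges: [-2.96, 2.96], [-0.34, 2.1], [-1.41, 1.46], [0.24, 2.44], [-1.37, 4.51], [0.17, 1.92], [-2.96, 2.96]. Speed limits (rad/s): [2.39, 2.39, 3.14, 3.14, 3.14, 3.14, 3.14].

## Interface

Orientations are given as a rotation vector (axis times angle).
In Python, from bench import r gives the robot as it stands.
- The arm moves only by the tool arm_command, never from a script. Its argument "plan" is a list of rows, each an object of numbers: "claw": the closure, from 0 (fully open) to 1 (shut); "tx", "ty", "tz": the shift along the tool's x, y, z in m; "ax", "ay", "az": the turn, a rotation vector about the tool's x, y, z in degrees. A call has exactly 10 rows; each row shifts and turns the commanded pose from where the row before left it, along the tool's axes as they then stand; what a row does not reach is not made up. A row lasts 1/12 s, in which the tool goes at most 41.7 mm and 7.16 degrees, less where a joint would pass 70% of its speed; a pose out of reach is approached as far as the arm can. A call is refused whole if a number of a shift passes 0.0417 or a number of a turn 7.16, either way. A call with a gripper value outside its range is refused whole. The fingers move at their own pace and stop on an object; "squeeze" is the grip in N (left out, the last holds). Time passes only in rows, so rows that do not move let the fingers close, or fill a call up. It gives the time, the measured TCP pose, the force, the opening and the grip force at its end, in the units of the state.
- r.get_obs(): the state, without advancing time (a new reading comes with each control period).
- r.grab_frame(name): name is "scene" or "top"; returns the picture (420x560x3 uint8, red, green, blue); there is no depth.
- r.camera_model(name): a dict with "fx", "fy", "cx", "cy" (pixels), "position" and "orientation" of the camera in the world. Camera axes: x right, y up, looking along -z (the intrinsics and any distortion apply to the point x, -y, -z); pixel columns grow to the right and rows downward; lengths in m; the calibration is good to about 2 mm. A picture is of the moment at which its call begins. camera_model takes no time and is no camera call.
- r.hand_in(): hands the job in; it is judged then, once.
Trained networks look in the newest picture that a camera, given by its name, has taken for a name from the list of things; names that differ only in an ending like _2 or _b are one class to them, and where a whole thing is asked for, a point or a joint stands for the part that bears it (a point fixed in the world has none). Each returns a list of dicts, best first, with "confidence" (0 to 1); they miss things now and then, are a little off and sometimes report something else, mostly with a low value. They report only what shows in the picture. A call takes as long as a camera call. They do not tell look-alikes from the thing itself.
- r.boxes_of(target, camera): "location" ([x, y, z] in m, in the coordinates of the camera as it stood for that picture, good to about 4 mm: the middle of the surface that is visible of it).
- r.tip_of(target, camera): "location" ([x, y, z] in m, in the coordinates of the camera as it stood for that picture, good to about 4 mm: a listed point, or the origin of a listed thing).
The state is a dict: "clock": time; "joints": joint angles; "qvel": joint speeds; "tau": joint torques, N m; "tcp_pos": TCP position; "orientation": TCP orientation; "contact_force": force on the tool from outside, world axes, zero at the start; "moment": the same for the moment, N m; "grip_width": finger opening in m; "gripper_force": force on a finger pad.
Only numpy, scipy, OpenCV 4.12 (cv2) and the standard library are available. Lean on these libraries where they do the work, as an engineer would, in place of code of your own. Each camera call takes 0.05 s, during which the arm holds its last target. There are 200 camera calls.

## Working session

There is one attempt and no reset: what is moved stays moved. The work goes in short steps, Python scripts to look and compute and a tool call to move; the robot and the scene stay as the last step left them, time stands still between calls to the robot, and variables do not carry over. Pictures are saved under pics/ and viewed, at most 10 in all, crops included, and the job is handed in when it is done.

Besides the shell and the picture viewer there is one more tool, called after ">>>" in YAML: its name, and indented under it one key for each argument. arm_command: Moves the arm, as the interface text tells. Its arguments: {"type":"object","properties":{"plan":{"type":"array","items":{"type":"object","properties":{"claw":{"type":"number"},"tx":{"type":"number"},"ty":{"type":"number"},"tz":{"type":"number"},"ax":{"type":"number"},"ay":{"type":"number"},"az":{"type":"number"}}}},"squeeze":{"type":"number"}},"required":["plan"]}

```bash
mkdir -p pics
cat > h.py <<'E'
import numpy as np, cv2
from scipy.spatial.transform import Rotation as R
from bench import r
np.set_printoptions(precision=4,suppress=True)
def cam(n):
    m=r.camera_model(n); o=np.array(m["orientation"],float)
    Rm=o if o.shape==(3,3) else (R.from_rotvec(o).as_matrix() if o.size==3 else R.from_quat(o).as_matrix())
    return m,Rm,np.array(m["position"])
def world(n,p):
    m,Rm,t=cam(n); return Rm@np.array(p)+t
def pix(n,w):
    m,Rm,t=cam(n); c=Rm.T@(np.array(w)-t); return np.array([m["cx"]+m["fx"]*c[0]/-c[2], m["cy"]+m["fy"]*-c[1]/-c[2]])
def tips(n,names,f='tip_of'):
    for k in names:
        for d in getattr(r,f)(k,n)[:4]:
            w=world(n,d["location"]); print(n,k,round(d["confidence"],2),w,pix(n,w).round())
def snap(n,fn=None):
    im=r.grab_frame(n)
    if fn: cv2.imwrite("pics/"+fn,cv2.cvtColor(im,cv2.COLOR_RGB2BGR))
    return im
E
python3 - <<'E'
from h import *
a=snap("scene");b=snap("top")
cv2.imwrite("pics/scene0.png",a[...,::-1]);cv2.imwrite("pics/top0.png",b[...,::-1])
print(r.camera_model("scene"),r.camera_model("top"))
o=r.get_obs();print(o)
for n in("scene","top"): tips(n,["clamp_stand","ears_top","knob_grip","slide_box","foot","dropper_tall","vial_blue"])
E
```

```text
{'fx': 434.5693455410494, 'fy': 434.5693455410494, 'cx': 278.45024921861227, 'cy': 201.90201831694148, 'position': array([0.1733, 0.37  , 0.7343]), 'orientation': array([ 0.3103, -0.8862, -2.3894])} {'fx': 527.2810975239763, 'fy': 527.2810975239763, 'cx': 273.9741842524562, 'cy': 217.2671265212037, 'position': array([ 0.3562, -0.0946,  1.4693]), 'orientation': array([ 0.1063, -0.088 , -1.5417])}
{'clock': 0.1, 'joints': array([ 1.2279,  0.4778,  0.0223,  1.5564, -0.0115,  1.1093, -0.0831]), 'qvel': array([ 0.001 , -0.0023, -0.001 , -0.0018, -0.0014,  0.0001, -0.0001]), 'tau': array([  0.0049, -59.7752,   1.6139, -28.1948,   0.0129,   0.005 ,
        -0.    ]), 'tcp_pos': array([ 0.157 , -0.6562,  0.4038]), 'orientation': array([-3.1183, -0.3678,  0.0005]), 'contact_force': array([-0.1364, -0.2335,  0.8084]), 'moment': array([ 0.013 , -0.0062,  0.0289]), 'gripper_force': 0.0, 'grip_width': 0.08530430641303481}
scene clamp_stand 0.68 [ 0.5004 -0.392  -0.0011] [356. 150.]
scene clamp_stand 0.56 [ 0.5082 -0.2098 -0.0011] [313. 193.]
scene ears_top 0.78 [ 0.5521 -0.2005  0.0594] [295. 169
[... 224 characters left out ...]
4. 147.]
scene foot 0.36 [ 0.483  -0.2098  0.0554] [324. 180.]
scene dropper_tall 0.69 [ 0.5345  0.1668 -0.0005] [191. 311.]
scene vial_blue 0.72 [ 0.4804  0.0605 -0.0036] [250. 285.]
top clamp_stand 0.9 [ 0.4969 -0.3914  0.0017] [387. 235.]
top clamp_stand 0.65 [ 0.5044 -0.2086  0.0008] [321. 231.]
top ears_top 0.67 [ 0.5581 -0.3924  0.1192] [397. 208.]
top ears_top 0.53 [ 0.5424 -0.2119  0.0585] [325. 215.]
top knob_grip 0.59 [ 0.4685 -0.3879  0.145 ] [397. 241.]
top knob_grip 0.43 [ 0.4859 -0.2085  0.0843] [324. 235.]
top slide_box 0.96 [ 0.4711 -0.391   0.0132] [388. 244.]
top dropper_tall 0.67 [ 0.5278  0.1656 -0.0026] [189. 219.]
top vial_blue 0.39 [ 0.5585 -0.3972  0.121 ] [399. 207.]
```

View crops.

Run:
```python
import cv2
a=cv2.imread("pics/scene0.png");b=cv2.imread("pics/top0.png")
A=cv2.resize(a[60:240,240:440],(600,540),interpolation=3)
cv2.imwrite("pics/s0c.png",A)
cv2.imwrite("pics/t0c.png",cv2.resize(b[170:290,290:440],(750,600),interpolation=3))
```

```text
(no output)
```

View pics/s0c.png

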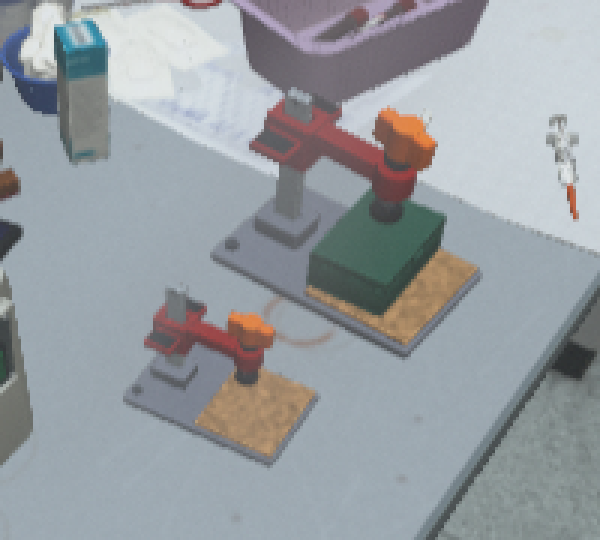

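View pics/t0c.png

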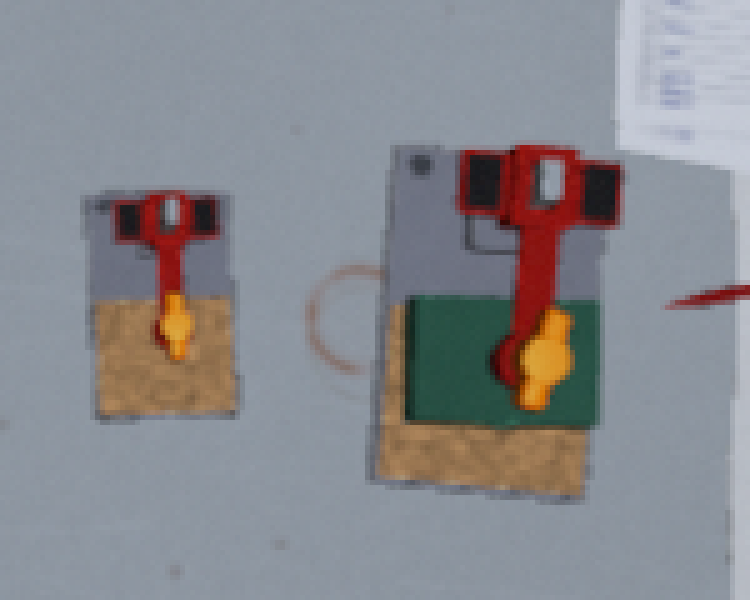

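View pics/scene0.png

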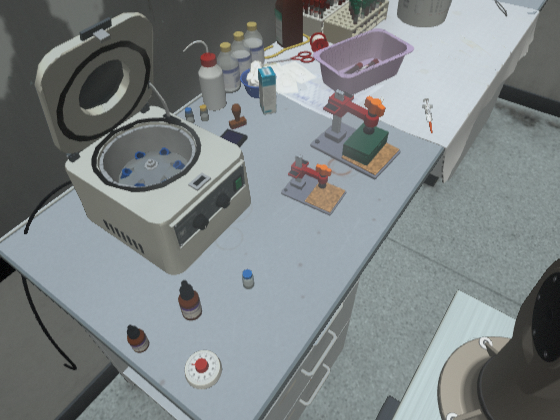

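The larger clamp, scene (356,150) / top (387,235), carries the green box and a long bar, so it is the one meant. The smaller empty look-alike is at scene (313,193) / top (321,231). The crop confirms this.

Run:
```python
from h import *
m,Rm,t=cam("top")
def ray(x,y,z):
    u,v=290+x/5,170+y/5
    d=Rm@np.array([(u-m["cx"])/m["fx"],-(v-m["cy"])/m["fy"],-1]); return t+d*(z-t[2])/d[2]
P=lambda *a:ray(*a)
def ang(a,b): d=b-a; return np.degrees(np.arctan2(d[1],d[0])),np.linalg.norm(d)
print("left edge",ang(P(372,482,.012),P(393,147,.012)))
print("front edge-90",ang(P(585,497,.012),P(372,482,.012)))
print("ears-90",ang(P(621,190,.119),P(460,182,.119)))
print("box front",ang(P(598,425,.052),P(406,422,.052)))
print("wing",ang(P(531,407,.158),P(560,310,.158)), P(545,358,.161))
print("bar top",P(551,178,.146))
print("base corners mid",(P(372,482,.012)+P(585,497,.012))/2)
o=r.get_obs();M=R.from_rotvec(o["orientation"]).as_matrix();print(M)
# move for ears: tool x axis dir yaw
```

```text
left edge (np.float64(-3.225109355664829), np.float64(0.18702032853843853))
front edge-90 (np.float64(87.53603920313454), np.float64(0.11684589564064618))
ears-90 (np.float64(88.6127878340747), np.float64(0.08290698840947414))
box front (np.float64(90.65236370168108), np.float64(0.10263597173556542))
wing (np.float64(-16.534820250116688), np.float64(0.050833308090735635)) [ 0.4666 -0.3888  0.161 ]
bar top [ 0.5592 -0.3954  0.146 ]
base corners mid [ 0.4058 -0.3857  0.012 ]
[[ 0.9726  0.2326  0.0001]
 [ 0.2326 -0.9726 -0.0001]
 [ 0.0001  0.0001 -1.    ]]
```

>>> arm_command:
  plan:
    - {"tx": 0.03,"ty": -0.0108,"claw": 0.53}
    - {"tx": 0.03,"ty": -0.0108,"claw": 0.53}
    - {"tx": 0.03,"ty": -0.0108,"claw": 0.53}
    - {"tx": 0.03,"ty": -0.0108,"claw": 0.53}
    - {"tx": 0.03,"ty": -0.0108,"claw": 0.53}
    - {"tx": 0.03,"ty": -0.0108,"claw": 0.53}
    - {"tx": 0.03,"ty": -0.0108,"claw": 0.53}
    - {"tx": 0.03,"ty": -0.0108,"claw": 0.53}
    - {"tx": 0.03,"ty": -0.0108,"claw": 0.53}
    - {"tx": 0.03,"ty": -0.0108,"claw": 0.53}
  squeeze: 30

```text
invalid input at $.plan[0]: expected keys claw, tx, ty, tz, ax, ay, az
```

>>> arm_command:
  plan:
    - {"tx": 0.03,"ty": -0.0108,"claw": 0.53}
    - {"tx": 0.03,"ty": -0.0108,"claw": 0.53}
    - {"tx": 0.03,"ty": -0.0108,"claw": 0.53}
    - {"tx": 0.03,"ty": -0.0108,"claw": 0.53}
    - {"tx": 0.03,"ty": -0.0108,"claw": 0.53}
    - {"az": 5.3,"claw": 0.53}
    - {"az": 5.3,"claw": 0.53}
    - {"az": 5.3,"claw": 0.53}
    - {"claw": 0.53}
    - {"claw": 0.53}

```text
invalid input at $.plan[0]: expected keys claw, tx, ty, tz, ax, ay, az
```

All keys are required in every row.

>>> arm_command:
  plan:
    - {"tx": 0.03,"ty": -0.0108,"tz": 0,"ax": 0,"ay": 0,"az": 0,"claw": 0.53}
    - {"tx": 0.03,"ty": -0.0108,"tz": 0,"ax": 0,"ay": 0,"az": 0,"claw": 0.53}
    - {"tx": 0.03,"ty": -0.0108,"tz": 0,"ax": 0,"ay": 0,"az": 0,"claw": 0.53}
    - {"tx": 0.03,"ty": -0.0108,"tz": 0,"ax": 0,"ay": 0,"az": 0,"claw": 0.53}
    - {"tx": 0.03,"ty": -0.0108,"tz": 0,"ax": 0,"ay": 0,"az": 0,"claw": 0.53}
    - {"tx": 0.03,"ty": -0.0108,"tz": 0,"ax": 0,"ay": 0,"az": 0,"claw": 0.53}
    - {"tx": 0.03,"ty": -0.0108,"tz": 0,"ax": 0,"ay": 0,"az": 0,"claw": 0.53}
    - {"tx": 0.03,"ty": -0.0108,"tz": 0,"ax": 0,"ay": 0,"az": 0,"claw": 0.53}
    - {"tx": 0.03,"ty": -0.0108,"tz": 0,"ax": 0,"ay": 0,"az": 0,"claw": 0.53}
    - {"tx": 0.03,"ty": -0.0108,"tz": 0,"ax": 0,"ay": 0,"az": 0,"claw": 0.53}
  squeeze: 30

```text
clock: 1.63
tcp_pos: [0.4248, -0.4807, 0.4049]
orientation: [3.12, 0.368, 0.0]
contact_force: [0.3, 0.2, 0.6]
grip_width: 0.0404
gripper_force: 0.0
```

>>> arm_command:
  plan:
    - {"tx": 0.03,"ty": -0.0108,"tz": 0,"ax": 0,"ay": 0,"az": 0,"claw": 0.53}
    - {"tx": 0.03,"ty": -0.0108,"tz": 0,"ax": 0,"ay": 0,"az": 0,"claw": 0.53}
    - {"tx": 0.03,"ty": -0.0108,"tz": 0,"ax": 0,"ay": 0,"az": 0,"claw": 0.53}
    - {"tx": 0.03,"ty": -0.0108,"tz": 0,"ax": 0,"ay": 0,"az": 0,"claw": 0.53}
    - {"tx": 0.03,"ty": -0.0108,"tz": 0,"ax": 0,"ay": 0,"az": 0,"claw": 0.53}
    - {"tx": 0,"ty": 0,"tz": 0,"ax": 0,"ay": 0,"az": 5.3,"claw": 0.53}
    - {"tx": 0,"ty": 0,"tz": 0,"ax": 0,"ay": 0,"az": 5.3,"claw": 0.53}
    - {"tx": 0,"ty": 0,"tz": 0,"ax": 0,"ay": 0,"az": 5.3,"claw": 0.53}
    - {"tx": 0,"ty": 0,"tz": 0,"ax": 0,"ay": 0,"az": 0,"claw": 0.53}
    - {"tx": 0,"ty": 0,"tz": 0,"ax": 0,"ay": 0,"az": 0,"claw": 0.53}

```text
clock: 2.47
tcp_pos: [0.5571, -0.3942, 0.4047]
orientation: [3.141, -0.063, -0.0]
contact_force: [0.5, 0.9, -0.3]
grip_width: 0.0403
gripper_force: 0.0
```

>>> arm_command:
  plan:
    - {"tx": 0,"ty": 0,"tz": 0.02,"ax": 0,"ay": 0,"az": 0,"claw": 0.53}
    - {"tx": 0,"ty": 0,"tz": 0.02,"ax": 0,"ay": 0,"az": 0,"claw": 0.53}
    - {"tx": 0,"ty": 0,"tz": 0.02,"ax": 0,"ay": 0,"az": 0,"claw": 0.53}
    - {"tx": 0,"ty": 0,"tz": 0.015,"ax": 0,"ay": 0,"az": 0,"claw": 0.53}
    - {"tx": 0,"ty": 0,"tz": 0.01,"ax": 0,"ay": 0,"az": 0,"claw": 0.53}
    - {"tx": 0,"ty": 0,"tz": 0.01,"ax": 0,"ay": 0,"az": 0,"claw": 0.53}
    - {"tx": 0,"ty": 0,"tz": 0,"ax": 0,"ay": 0,"az": 0,"claw": 0.53}
    - {"tx": 0,"ty": 0,"tz": 0,"ax": 0,"ay": 0,"az": 0,"claw": 0.53}
    - {"tx": 0,"ty": 0,"tz": 0,"ax": 0,"ay": 0,"az": 0,"claw": 0.53}
    - {"tx": 0,"ty": 0,"tz": 0,"ax": 0,"ay": 0,"az": 0,"claw": 0.53}

```text
clock: 3.3
tcp_pos: [0.5574, -0.3945, 0.311]
orientation: [3.14, -0.067, 0.003]
contact_force: [0.4, -0.5, -0.4]
grip_width: 0.0401
gripper_force: 0.0
```

Run:
```python
from h import *
a=snap("scene")
cv2.imwrite("pics/s1c.png",cv2.resize(a[40:190,270:440],(680,600),interpolation=3)[...,::-1])
o=r.get_obs();print(o["joints"],o["tcp_pos"],o["contact_force"])
```

```text
[ 0.5545  0.5792 -0.043   1.6141  0.029   0.947  -1.1118] [ 0.5573 -0.3945  0.3109] [ 1.3832 -0.0658 -0.1466]
```

View pics/s1c.png

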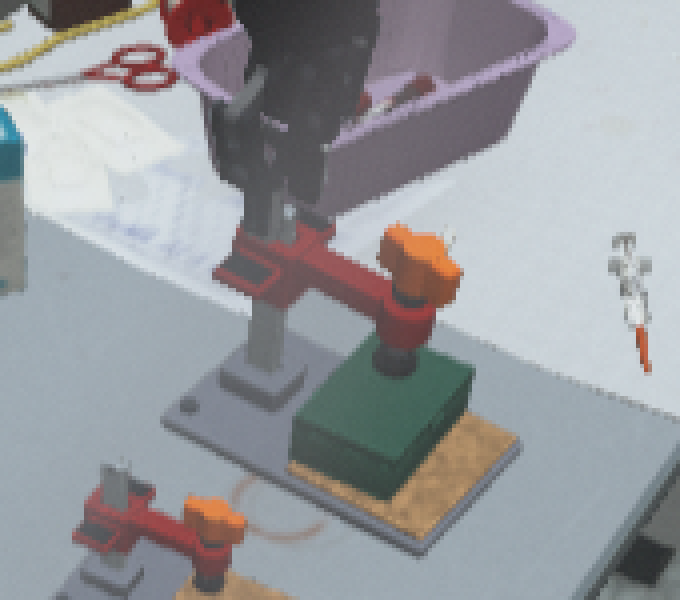

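The fingers straddle the bar above both ears, at about (62,62) in the crop's full-image scale. Now pressing down.

>>> arm_command:
  plan:
    - {"tx": 0,"ty": 0,"tz": 0.003,"ax": 0,"ay": 0,"az": 0,"claw": 0.53}
    - {"tx": 0,"ty": 0,"tz": 0.003,"ax": 0,"ay": 0,"az": 0,"claw": 0.53}
    - {"tx": 0,"ty": 0,"tz": 0.003,"ax": 0,"ay": 0,"az": 0,"claw": 0.53}
    - {"tx": 0,"ty": 0,"tz": 0.003,"ax": 0,"ay": 0,"az": 0,"claw": 0.53}
    - {"tx": 0,"ty": 0,"tz": 0.003,"ax": 0,"ay": 0,"az": 0,"claw": 0.53}
    - {"tx": 0,"ty": 0,"tz": 0.003,"ax": 0,"ay": 0,"az": 0,"claw": 0.53}
    - {"tx": 0,"ty": 0,"tz": 0.003,"ax": 0,"ay": 0,"az": 0,"claw": 0.53}
    - {"tx": 0,"ty": 0,"tz": 0.003,"ax": 0,"ay": 0,"az": 0,"claw": 0.53}
    - {"tx": 0,"ty": 0,"tz": 0.003,"ax": 0,"ay": 0,"az": 0,"claw": 0.53}
    - {"tx": 0,"ty": 0,"tz": 0.003,"ax": 0,"ay": 0,"az": 0,"claw": 0.53}

```text
clock: 4.18
tcp_pos: [0.557, -0.3942, 0.28]
orientation: [3.141, -0.067, 0.0]
contact_force: [-1.8, 0.7, 4.7]
grip_width: 0.04
gripper_force: 2.6
```

>>> arm_command:
  plan:
    - {"tx": 0,"ty": 0,"tz": 0.002,"ax": 0,"ay": 0,"az": 0,"claw": 0.53}
    - {"tx": 0,"ty": 0,"tz": 0.002,"ax": 0,"ay": 0,"az": 0,"claw": 0.53}
    - {"tx": 0,"ty": 0,"tz": 0.002,"ax": 0,"ay": 0,"az": 0,"claw": 0.53}
    - {"tx": 0,"ty": 0,"tz": 0.002,"ax": 0,"ay": 0,"az": 0,"claw": 0.53}
    - {"tx": 0,"ty": 0,"tz": 0.002,"ax": 0,"ay": 0,"az": 0,"claw": 0.53}
    - {"tx": 0,"ty": 0,"tz": 0.002,"ax": 0,"ay": 0,"az": 0,"claw": 0.53}
    - {"tx": 0,"ty": 0,"tz": 0.002,"ax": 0,"ay": 0,"az": 0,"claw": 0.53}
    - {"tx": 0,"ty": 0,"tz": 0,"ax": 0,"ay": 0,"az": 0,"claw": 0.53}
    - {"tx": 0,"ty": 0,"tz": 0,"ax": 0,"ay": 0,"az": 0,"claw": 0.53}
    - {"tx": 0,"ty": 0,"tz": 0,"ax": 0,"ay": 0,"az": 0,"claw": 0.53}

```text
clock: 5.02
tcp_pos: [0.5568, -0.3943, 0.2653]
orientation: [-3.141, 0.067, 0.001]
contact_force: [0.5, -0.2, 0.0]
grip_width: 0.0399
gripper_force: 0.0
```

Run:
```python
from h import *
a=snap("scene")
tips("scene",["ears_top","knob_grip","foot","slide_box"])
cv2.imwrite("pics/s2c.png",cv2.resize(a[40:190,270:440],(680,600),interpolation=3)[...,::-1])
```

```text
scene ears_top 0.91 [ 0.5498 -0.2039  0.0611] [297. 168.]
scene ears_top 0.74 [ 0.5617 -0.3936  0.0938] [338. 110.]
scene knob_grip 0.63 [ 0.4897 -0.2108  0.0894] [323. 168.]
scene knob_grip 0.51 [ 0.4774 -0.3873  0.1265] [370. 112.]
scene knob_grip 0.21 [ 0.4685 -0.3873  0.0861] [371. 128.]
scene foot 0.51 [ 0.4709 -0.3873  0.0831] [370. 129.]
scene foot 0.48 [ 0.4851 -0.2112  0.0564] [324. 179.]
scene slide_box 0.8 [ 0.4815 -0.3903  0.0208] [363. 146.]
```

View pics/s2c.png

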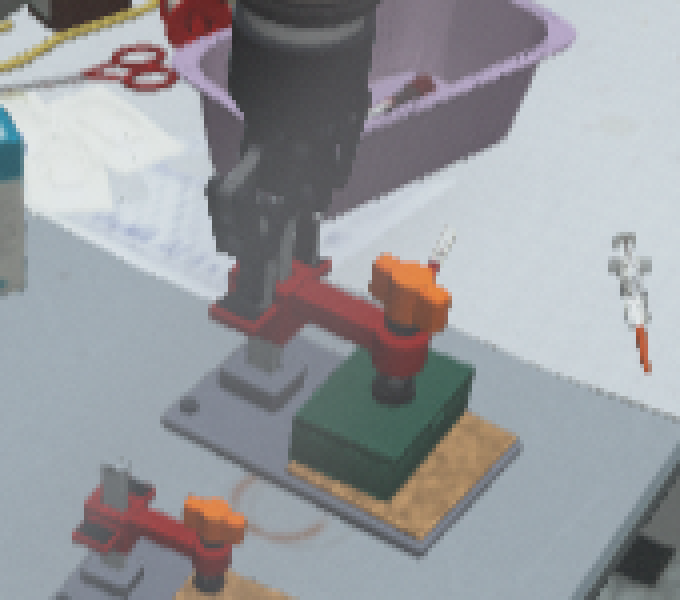

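The jaw has come down with the fingers and ears at (330,115). The foot is still just above the lid. Continuing slowly.

>>> arm_command:
  plan:
    - {"tx": 0,"ty": 0,"tz": 0.001,"ax": 0,"ay": 0,"az": 0,"claw": 0.53}
    - {"tx": 0,"ty": 0,"tz": 0.001,"ax": 0,"ay": 0,"az": 0,"claw": 0.53}
    - {"tx": 0,"ty": 0,"tz": 0.001,"ax": 0,"ay": 0,"az": 0,"claw": 0.53}
    - {"tx": 0,"ty": 0,"tz": 0.001,"ax": 0,"ay": 0,"az": 0,"claw": 0.53}
    - {"tx": 0,"ty": 0,"tz": 0.001,"ax": 0,"ay": 0,"az": 0,"claw": 0.53}
    - {"tx": 0,"ty": 0,"tz": 0.001,"ax": 0,"ay": 0,"az": 0,"claw": 0.53}
    - {"tx": 0,"ty": 0,"tz": 0.001,"ax": 0,"ay": 0,"az": 0,"claw": 0.53}
    - {"tx": 0,"ty": 0,"tz": 0.001,"ax": 0,"ay": 0,"az": 0,"claw": 0.53}
    - {"tx": 0,"ty": 0,"tz": 0.001,"ax": 0,"ay": 0,"az": 0,"claw": 0.53}
    - {"tx": 0,"ty": 0,"tz": 0.001,"ax": 0,"ay": 0,"az": 0,"claw": 0.53}

```text
clock: 6.1
tcp_pos: [0.5574, -0.3944, 0.2585]
orientation: [3.14, -0.067, 0.002]
contact_force: [-5.6, 5.3, 24.4]
grip_width: 0.0403
gripper_force: 11.8
```

Run:
```python
from h import *
a=snap("scene","s3.png")
tips("scene",["ears_top","knob_grip","foot"])
print(r.get_obs()["contact_force"])
```

```text
scene ears_top 0.9 [ 0.5602 -0.3917  0.0826] [337. 114.]
scene ears_top 0.6 [ 0.5464 -0.2035  0.0601] [298. 169.]
scene knob_grip 0.71 [ 0.4806 -0.3891  0.1262] [369. 112.]
scene knob_grip 0.51 [ 0.4889 -0.2096  0.0897] [323. 168.]
scene foot 0.58 [ 0.4707 -0.3857  0.082 ] [370. 129.]
scene foot 0.36 [ 0.4872 -0.2114  0.0559] [323. 179.]
[-5.6072  3.2365 18.1934]
```

It is bound: the ears went down while the knob stayed level, and the push is about 18 N. Letting go upwards and checking that it stays.

>>> arm_command:
  plan:
    - {"tx": 0,"ty": 0,"tz": -0.003,"ax": 0,"ay": 0,"az": 0,"claw": 0.53}
    - {"tx": 0,"ty": 0,"tz": -0.005,"ax": 0,"ay": 0,"az": 0,"claw": 0.53}
    - {"tx": 0,"ty": 0,"tz": -0.01,"ax": 0,"ay": 0,"az": 0,"claw": 0.53}
    - {"tx": 0,"ty": 0,"tz": -0.02,"ax": 0,"ay": 0,"az": 0,"claw": 0.53}
    - {"tx": 0,"ty": 0,"tz": -0.02,"ax": 0,"ay": 0,"az": 0,"claw": 0.53}
    - {"tx": 0,"ty": 0,"tz": -0.02,"ax": 0,"ay": 0,"az": 0,"claw": 0.53}
    - {"tx": 0,"ty": 0,"tz": -0.02,"ax": 0,"ay": 0,"az": 0,"claw": 0.53}
    - {"tx": 0,"ty": 0,"tz": -0.015,"ax": 0,"ay": 0,"az": 0,"claw": 0.53}
    - {"tx": 0,"ty": 0,"tz": 0,"ax": 0,"ay": 0,"az": 0,"claw": 0.53}
    - {"tx": 0,"ty": 0,"tz": 0,"ax": 0,"ay": 0,"az": 0,"claw": 0.53}

```text
clock: 7.13
tcp_pos: [0.5571, -0.3944, 0.3696]
orientation: [3.14, -0.067, 0.002]
contact_force: [0.4, 0.4, -0.0]
grip_width: 0.0401
gripper_force: 0.0
```

>>> arm_command:
  plan:
    - {"tx": 0,"ty": 0,"tz": 0,"ax": 0,"ay": 0,"az": -7.1,"claw": 0.5}
    - {"tx": 0,"ty": 0,"tz": 0,"ax": 0,"ay": 0,"az": -7.1,"claw": 0.5}
    - {"tx": 0,"ty": 0,"tz": 0,"ax": 0,"ay": 0,"az": -7.1,"claw": 0.5}
    - {"tx": 0,"ty": 0,"tz": 0,"ax": 0,"ay": 0,"az": -7.1,"claw": 0.5}
    - {"tx": 0,"ty": 0,"tz": 0,"ax": 0,"ay": 0,"az": -7.1,"claw": 0.5}
    - {"tx": 0,"ty": 0,"tz": 0,"ax": 0,"ay": 0,"az": -7.1,"claw": 0.5}
    - {"tx": 0,"ty": 0,"tz": 0,"ax": 0,"ay": 0,"az": -7.1,"claw": 0.5}
    - {"tx": 0,"ty": 0,"tz": 0,"ax": 0,"ay": 0,"az": -7.1,"claw": 0.5}
    - {"tx": 0,"ty": 0,"tz": 0,"ax": 0,"ay": 0,"az": -7.1,"claw": 0.5}
    - {"tx": 0,"ty": 0,"tz": 0,"ax": 0,"ay": 0,"az": -7.1,"claw": 0.5}

```text
clock: 7.97
tcp_pos: [0.5566, -0.394, 0.3668]
orientation: [-2.588, -1.776, 0.002]
contact_force: [-0.0, -0.2, 1.3]
grip_width: 0.0429
gripper_force: 0.0
```

>>> arm_command:
  plan:
    - {"tx": 0,"ty": 0,"tz": 0,"ax": 0,"ay": 0,"az": -7.1,"claw": 0.5}
    - {"tx": 0,"ty": 0,"tz": 0,"ax": 0,"ay": 0,"az": -7.1,"claw": 0.5}
    - {"tx": 0,"ty": 0,"tz": 0,"ax": 0,"ay": 0,"az": -7.1,"claw": 0.5}
    - {"tx": 0,"ty": 0,"tz": 0,"ax": 0,"ay": 0,"az": -7.1,"claw": 0.5}
    - {"tx": 0,"ty": 0,"tz": 0,"ax": 0,"ay": 0,"az": -7.1,"claw": 0.5}
    - {"tx": 0,"ty": 0,"tz": 0,"ax": 0,"ay": 0,"az": -7.1,"claw": 0.5}
    - {"tx": 0,"ty": 0,"tz": 0,"ax": 0,"ay": 0,"az": -7.1,"claw": 0.5}
    - {"tx": 0,"ty": 0,"tz": 0,"ax": 0,"ay": 0,"az": -7.1,"claw": 0.5}
    - {"tx": 0,"ty": 0,"tz": 0,"ax": 0,"ay": 0,"az": -7.1,"claw": 0.5}
    - {"tx": 0,"ty": 0,"tz": 0,"ax": 0,"ay": 0,"az": -7.1,"claw": 0.5}

```text
clock: 8.8
tcp_pos: [0.5566, -0.394, 0.3669]
orientation: [-1.076, -2.949, -0.001]
contact_force: [0.4, -0.1, -0.2]
grip_width: 0.0428
gripper_force: 0.0
```

Run:
```python
from h import *
a=snap("scene")
tips("scene",["ears_top","knob_grip","foot"])
b=snap("top")
tips("top",["ears_top","knob_grip"])
o=r.get_obs();print(o["contact_force"],o["tcp_pos"],o["joints"],R.from_rotvec(o["orientation"]).as_matrix())
A=cv2.resize(a[60:170,300:410],(500,500),interpolation=3);B=cv2.resize(b[205:265,360:420],(300,300),interpolation=3)
B=np.vstack([B,np.zeros((200,300,3),np.uint8)])
cv2.imwrite("pics/st4.png",np.hstack([A,B])[...,::-1])
```

```text
scene ears_top 0.96 [ 0.5488 -0.2064  0.0583] [298. 168.]
scene ears_top 0.73 [ 0.559  -0.3939  0.0844] [338. 113.]
scene knob_grip 0.68 [ 0.4786 -0.3903  0.1245] [370. 112.]
scene knob_grip 0.51 [ 0.4883 -0.207   0.0912] [323. 168.]
scene foot 0.51 [ 0.4733 -0.3854  0.0824] [369. 129.]
scene foot 0.51 [ 0.4888 -0.213   0.0586] [323. 177.]
top ears_top 0.71 [ 0.5589 -0.3948  0.0855] [395. 209.]
top ears_top 0.61 [ 0.5436 -0.2109  0.0611] [324. 214.]
top knob_grip 0.63 [ 0.4857 -0.2114  0.0853] [325. 235.]
top knob_grip 0.52 [ 0.4727 -0.3839  0.1232] [394. 240.]
[ 0.1924  0.1247 -0.0912] [ 0.557  -0.3942  0.3683] [ 0.9212  0.5894 -0.5883  1.5389  0.3497  1.1206  1.1201] [[-0.7596  0.6504 -0.0005]
 [ 0.6504  0.7596  0.0002]
 [ 0.0006 -0.0002 -1.    ]]
```

View pics/st4.png

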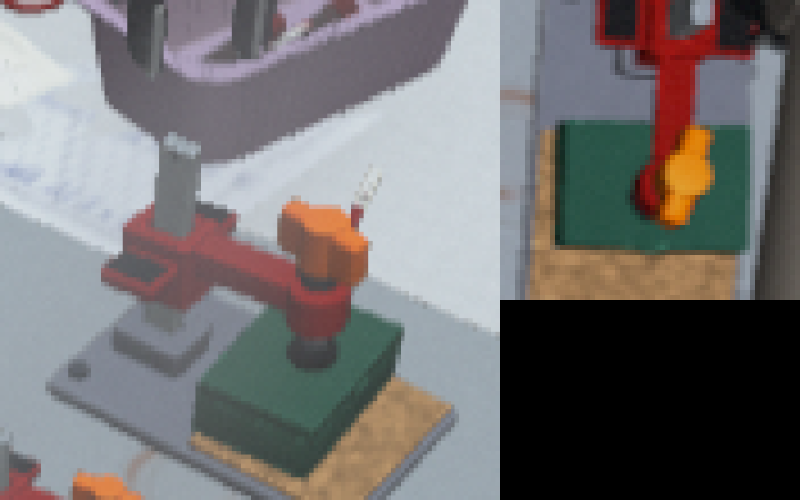

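The jaw stays bitten with its knob end up (knob at full-image (370,112)), and the foot bears on the lid at (369,137). Working out the knob move.

Run:
```python
from h import *
m,Rm,t=cam("top")
def P(x,y,z):
    u,v=360+(x-500)/5,205+y/5
    d=Rm@np.array([(u-m["cx"])/m["fx"],-(v-m["cy"])/m["fy"],-1]); return t+d*(z-t[2])/d[2]
c=P(688,175,.137);d=P(702,130,.135)-P(675,220,.135);d2=P(714,130,.135)-P(690,220,.135)
print(c,np.degrees(np.arctan2(d[1],d[0])),np.degrees(np.arctan2(d2[1],d2[0])))
# color-based wing orientation
b=snap("top");h=cv2.cvtColor(b,cv2.COLOR_RGB2HSV)
mk=((h[...,0]>8)&(h[...,0]<24)&(h[...,1]>200)&(h[...,2]>150)).astype(np.uint8);mk[:205]=0;mk[265:]=0;mk[:,:375]=0;mk[:,420:]=0
ys,xs=np.nonzero(mk);pts=np.array([P(500+(x-360)*5,(y-205)*5,.135)[:2] for x,y in zip(xs,ys)])
w,V=np.linalg.eigh(np.cov(pts.T));v=V[:,1]*np.sign(V[0,1]);print(len(xs),pts.mean(0),np.degrees(np.arctan2(v[1],v[0])))
K=np.array([.472,-.3885]);M=R.from_rotvec(r.get_obs()["orientation"]).as_matrix()
print(M.T@np.append(K-r.get_obs()["tcp_pos"][:2],0))
```

```text
[ 0.4726 -0.3907  0.137 ] -16.565382882305265 -14.86399868504175
125 [ 0.4737 -0.3889] -15.54369086116198
[ 0.0683 -0.051   0.    ]
```

>>> arm_command:
  plan:
    - {"tx": 0.0223,"ty": -0.017,"tz": 0,"ax": 0,"ay": 0,"az": 0,"claw": 0.5}
    - {"tx": 0.0223,"ty": -0.017,"tz": 0,"ax": 0,"ay": 0,"az": 0,"claw": 0.5}
    - {"tx": 0.0223,"ty": -0.017,"tz": 0,"ax": 0,"ay": 0,"az": 0,"claw": 0.5}
    - {"tx": 0,"ty": 0,"tz": 0,"ax": 0,"ay": 0,"az": -6.15,"claw": 0.5}
    - {"tx": 0,"ty": 0,"tz": 0,"ax": 0,"ay": 0,"az": -6.15,"claw": 0.5}
    - {"tx": 0,"ty": 0,"tz": 0,"ax": 0,"ay": 0,"az": -6.15,"claw": 0.5}
    - {"tx": 0,"ty": 0,"tz": 0,"ax": 0,"ay": 0,"az": -6.15,"claw": 0.5}
    - {"tx": 0,"ty": 0,"tz": 0.012,"ax": 0,"ay": 0,"az": 0,"claw": 0.5}
    - {"tx": 0,"ty": 0,"tz": 0.012,"ax": 0,"ay": 0,"az": 0,"claw": 0.5}
    - {"tx": 0,"ty": 0,"tz": 0,"ax": 0,"ay": 0,"az": 0,"claw": 0.5}

```text
clock: 10.03
tcp_pos: [0.4719, -0.3893, 0.3413]
orientation: [-0.438, -3.107, -0.003]
contact_force: [-0.7, -1.2, -0.6]
grip_width: 0.0426
gripper_force: 0.0
```

Run:
```python
from h import *
o=r.get_obs();M=R.from_rotvec(o["orientation"]).as_matrix();print(o["tcp_pos"],o["joints"],np.degrees(np.arctan2(M[1,0],M[0,0])),M.T@(np.array([.473,-.389,.288])-o["tcp_pos"]))
```

```text
[ 0.4719 -0.3893  0.3413] [ 1.0967  0.5322 -0.6918  1.7354  0.3888  1.0207  1.5548] 163.94814228312094 [-0.0012  0.0006  0.0533]
```

>>> arm_command:
  plan:
    - {"tx": -0.001,"ty": 0,"tz": 0.012,"ax": 0,"ay": 0,"az": 0,"claw": 0.5}
    - {"tx": 0,"ty": 0,"tz": 0.012,"ax": 0,"ay": 0,"az": 0,"claw": 0.5}
    - {"tx": 0,"ty": 0,"tz": 0.012,"ax": 0,"ay": 0,"az": 0,"claw": 0.5}
    - {"tx": 0,"ty": 0,"tz": 0.01,"ax": 0,"ay": 0,"az": 0,"claw": 0.5}
    - {"tx": 0,"ty": 0,"tz": 0.007,"ax": 0,"ay": 0,"az": 0,"claw": 0.5}
    - {"tx": 0,"ty": 0,"tz": 0,"ax": 0,"ay": 0,"az": 0,"claw": 0.6}
    - {"tx": 0,"ty": 0,"tz": 0,"ax": 0,"ay": 0,"az": 0,"claw": 0.7}
    - {"tx": 0,"ty": 0,"tz": 0,"ax": 0,"ay": 0,"az": 0,"claw": 0.75}
    - {"tx": 0,"ty": 0,"tz": 0,"ax": 0,"ay": 0,"az": 0,"claw": 0.75}
    - {"tx": 0,"ty": 0,"tz": 0,"ax": 0,"ay": 0,"az": 0,"claw": 0.75}

```text
clock: 10.87
tcp_pos: [0.4742, -0.3901, 0.2924]
orientation: [0.433, 3.111, -0.001]
contact_force: [-0.3, -0.2, -0.6]
grip_width: 0.0209
gripper_force: 0.0
```

Run:
```python
from h import *
a=snap("scene")
cv2.imwrite("pics/s5.png",cv2.resize(a[60:170,300:410],(600,600),interpolation=3)[...,::-1])
o=r.get_obs();print(o["tcp_pos"],o["contact_force"],o["joints"])
```

```text
[ 0.4741 -0.3901  0.2923] [0.5496 0.369  0.1411] [ 1.0719  0.59   -0.6631  1.7695  0.4403  0.934   1.5175]
```

View pics/s5.png

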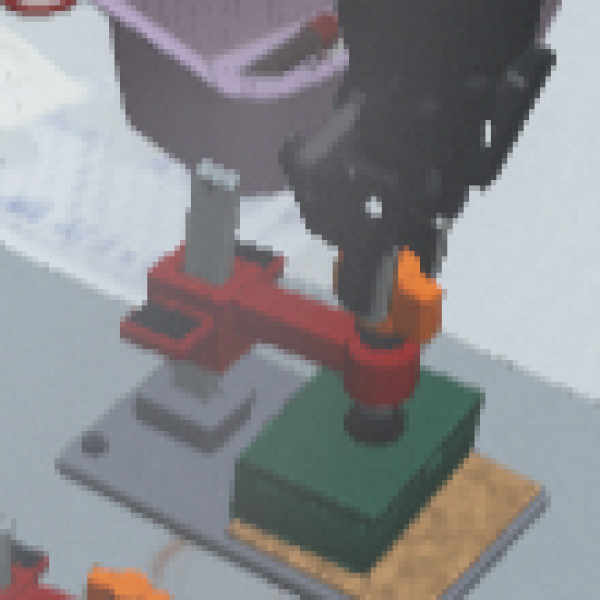

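The fingers straddle the wing, with the wing at (375,112) in the full image. Closing.

>>> arm_command:
  plan:
    - {"tx": 0,"ty": 0,"tz": 0,"ax": 0,"ay": 0,"az": 0,"claw": 0.8}
    - {"tx": 0,"ty": 0,"tz": 0,"ax": 0,"ay": 0,"az": 0,"claw": 0.85}
    - {"tx": 0,"ty": 0,"tz": 0,"ax": 0,"ay": 0,"az": 0,"claw": 0.9}
    - {"tx": 0,"ty": 0,"tz": 0,"ax": 0,"ay": 0,"az": 0,"claw": 1}
    - {"tx": 0,"ty": 0,"tz": 0,"ax": 0,"ay": 0,"az": 0,"claw": 1}
    - {"tx": 0,"ty": 0,"tz": 0,"ax": 0,"ay": 0,"az": 0,"claw": 1}
    - {"tx": 0,"ty": 0,"tz": 0,"ax": 0,"ay": 0,"az": 0,"claw": 1}
    - {"tx": 0,"ty": 0,"tz": 0,"ax": 0,"ay": 0,"az": 0,"claw": 1}
    - {"tx": 0,"ty": 0,"tz": 0,"ax": 0,"ay": 0,"az": 0,"claw": 1}
    - {"tx": 0,"ty": 0,"tz": 0,"ax": 0,"ay": 0,"az": 0,"claw": 1}
  squeeze: 25

```text
clock: 11.75
tcp_pos: [0.4743, -0.3895, 0.292]
orientation: [0.432, 3.111, 0.001]
contact_force: [-0.1, 5.5, 4.9]
grip_width: 0.0134
gripper_force: 24.9
```

>>> arm_command:
  plan:
    - {"tx": 0,"ty": 0.0005,"tz": 0.0001,"ax": 0,"ay": 0,"az": 6,"claw": 1}
    - {"tx": 0,"ty": 0,"tz": 0.0001,"ax": 0,"ay": 0,"az": 6,"claw": 1}
    - {"tx": 0,"ty": 0,"tz": 0.0001,"ax": 0,"ay": 0,"az": 6,"claw": 1}
    - {"tx": 0,"ty": 0,"tz": 0.0001,"ax": 0,"ay": 0,"az": 6,"claw": 1}
    - {"tx": 0,"ty": 0,"tz": 0.0001,"ax": 0,"ay": 0,"az": 6,"claw": 1}
    - {"tx": 0,"ty": 0,"tz": 0.0001,"ax": 0,"ay": 0,"az": 6,"claw": 1}
    - {"tx": 0,"ty": 0,"tz": 0.0001,"ax": 0,"ay": 0,"az": 6,"claw": 1}
    - {"tx": 0,"ty": 0,"tz": 0.0001,"ax": 0,"ay": 0,"az": 6,"claw": 1}
    - {"tx": 0,"ty": 0,"tz": 0.0001,"ax": 0,"ay": 0,"az": 6,"claw": 1}
    - {"tx": 0,"ty": 0,"tz": 0.0001,"ax": 0,"ay": 0,"az": 6,"claw": 1}

```text
clock: 12.58
tcp_pos: [0.4733, -0.3902, 0.291]
orientation: [-1.937, -2.473, 0.004]
contact_force: [-3.0, 1.5, 8.1]
grip_width: 0.0135
gripper_force: 34.1
```

Run:
```python
from h import *
o=r.get_obs();M=R.from_rotvec(o["orientation"]).as_matrix();print(o["tcp_pos"],o["joints"],np.degrees(np.arctan2(M[1,0],M[0,0])),o["contact_force"],o["moment"],o["grip_width"],M[:,2])
```

```text
[ 0.4733 -0.3902  0.291 ] [ 0.899   0.5368 -0.4179  1.7832  0.2757  0.8803  0.5977] 103.85203501806188 [-3.0137  1.4622  8.1264] [-0.0092  1.2583  0.0976] 0.013516541031604334 [-0.0021 -0.0015 -1.    ]
```

>>> arm_command:
  plan:
    - {"tx": 0,"ty": 0,"tz": -0.0003,"ax": 0,"ay": 0,"az": 6,"claw": 1}
    - {"tx": 0,"ty": 0,"tz": -0.0003,"ax": 0,"ay": 0,"az": 6,"claw": 1}
    - {"tx": 0,"ty": 0,"tz": 0,"ax": 0,"ay": 0,"az": 6,"claw": 1}
    - {"tx": 0,"ty": 0,"tz": 0,"ax": 0,"ay": 0,"az": 6,"claw": 1}
    - {"tx": 0,"ty": 0,"tz": 0.0001,"ax": 0,"ay": 0,"az": 6,"claw": 1}
    - {"tx": 0,"ty": 0,"tz": 0.0001,"ax": 0,"ay": 0,"az": 6,"claw": 1}
    - {"tx": 0,"ty": 0,"tz": 0.0001,"ax": 0,"ay": 0,"az": 6,"claw": 1}
    - {"tx": 0,"ty": 0,"tz": 0.0001,"ax": 0,"ay": 0,"az": 6,"claw": 1}
    - {"tx": 0,"ty": 0,"tz": 0.0001,"ax": 0,"ay": 0,"az": 6,"claw": 1}
    - {"tx": 0,"ty": 0,"tz": 0.0001,"ax": 0,"ay": 0,"az": 6,"claw": 1}

```text
clock: 13.42
tcp_pos: [0.4731, -0.3894, 0.2906]
orientation: [-2.912, -1.172, 0.004]
contact_force: [-2.0, 5.8, 6.6]
grip_width: 0.0136
gripper_force: 34.6
```

>>> arm_command:
  plan:
    - {"tx": 0,"ty": 0,"tz": 0.0001,"ax": 0,"ay": 0,"az": 6,"claw": 1}
    - {"tx": 0,"ty": 0,"tz": 0.0001,"ax": 0,"ay": 0,"az": 6,"claw": 1}
    - {"tx": 0,"ty": 0,"tz": 0.0001,"ax": 0,"ay": 0,"az": 6,"claw": 1}
    - {"tx": 0,"ty": 0,"tz": 0.0001,"ax": 0,"ay": 0,"az": 6,"claw": 1}
    - {"tx": 0,"ty": 0,"tz": 0.0001,"ax": 0,"ay": 0,"az": 6,"claw": 1}
    - {"tx": 0,"ty": 0,"tz": 0.0001,"ax": 0,"ay": 0,"az": 6,"claw": 1}
    - {"tx": 0,"ty": 0,"tz": 0.0001,"ax": 0,"ay": 0,"az": 6,"claw": 1}
    - {"tx": 0,"ty": 0,"tz": 0.0001,"ax": 0,"ay": 0,"az": 6,"claw": 1}
    - {"tx": 0,"ty": 0,"tz": 0.0001,"ax": 0,"ay": 0,"az": 6,"claw": 1}
    - {"tx": 0,"ty": 0,"tz": 0.0001,"ax": 0,"ay": 0,"az": 0,"claw": 1}

```text
clock: 14.25
tcp_pos: [0.4736, -0.3891, 0.2899]
orientation: [-3.129, 0.278, 0.004]
contact_force: [-1.6, 4.7, 8.1]
grip_width: 0.013
gripper_force: 25.6
```

Run:
```python
from h import *
o=r.get_obs();M=R.from_rotvec(o["orientation"]).as_matrix();print(o["tcp_pos"],o["joints"],np.degrees(np.arctan2(M[1,0],M[0,0])),o["contact_force"],o["moment"],o["grip_width"],M[:,2])
```

```text
[ 0.4736 -0.3891  0.2899] [ 0.544   0.5028  0.0557  1.8105 -0.0356  0.8315 -1.1309] -10.140048674815135 [-1.6443  4.6762  8.1144] [ 1.1008  0.7682 -0.0734] 0.01302514632236861 [-0.0022  0.0008 -1.    ]
```

>>> arm_command:
  plan:
    - {"tx": 0,"ty": 0,"tz": -0.0005,"ax": 0,"ay": 0,"az": 0,"claw": 1}
    - {"tx": 0,"ty": 0.0,"tz": -0.0005,"ax": 0,"ay": 0,"az": 0,"claw": 1}
    - {"tx": 0,"ty": 0,"tz": 0,"ax": 0,"ay": 0,"az": 0,"claw": 0.6}
    - {"tx": 0,"ty": 0,"tz": 0,"ax": 0,"ay": 0,"az": 0,"claw": 0.5}
    - {"tx": 0,"ty": 0,"tz": 0,"ax": 0,"ay": 0,"az": 0,"claw": 0.5}
    - {"tx": 0,"ty": 0,"tz": 0,"ax": 0,"ay": 0,"az": 0,"claw": 0.5}
    - {"tx": 0,"ty": 0,"tz": -0.005,"ax": 0,"ay": 0,"az": 0,"claw": 0.5}
    - {"tx": 0,"ty": 0,"tz": -0.01,"ax": 0,"ay": 0,"az": 0,"claw": 0.5}
    - {"tx": 0,"ty": 0,"tz": -0.02,"ax": 0,"ay": 0,"az": 0,"claw": 0.5}
    - {"tx": 0,"ty": 0,"tz": -0.02,"ax": 0,"ay": 0,"az": 0,"claw": 0.5}

```text
clock: 15.08
tcp_pos: [0.474, -0.3895, 0.3466]
orientation: [-3.13, 0.27, 0.001]
contact_force: [-0.1, -0.5, 0.9]
grip_width: 0.043
gripper_force: 0.0
```

>>> arm_command:
  plan:
    - {"tx": 0,"ty": 0,"tz": -0.02,"ax": 0,"ay": 0,"az": 0,"claw": 0.5}
    - {"tx": 0,"ty": 0,"tz": -0.02,"ax": 0,"ay": 0,"az": 0,"claw": 0.5}
    - {"tx": 0,"ty": 0.02,"tz": -0.02,"ax": 0,"ay": 0,"az": 0,"claw": 0.5}
    - {"tx": 0,"ty": 0.03,"tz": 0,"ax": 0,"ay": 0,"az": 0,"claw": 0.5}
    - {"tx": 0,"ty": 0.03,"tz": 0,"ax": 0,"ay": 0,"az": 0,"claw": 0.5}
    - {"tx": 0,"ty": 0.03,"tz": 0,"ax": 0,"ay": 0,"az": 0,"claw": 0.5}
    - {"tx": 0,"ty": 0.03,"tz": 0,"ax": 0,"ay": 0,"az": 0,"claw": 0.5}
    - {"tx": 0,"ty": 0.03,"tz": 0,"ax": 0,"ay": 0,"az": 0,"claw": 0.5}
    - {"tx": 0,"ty": 0,"tz": 0,"ax": 0,"ay": 0,"az": 0,"claw": 0.5}
    - {"tx": 0,"ty": 0,"tz": 0,"ax": 0,"ay": 0,"az": 0,"claw": 0.5}

```text
clock: 15.92
tcp_pos: [0.4435, -0.5589, 0.4063]
orientation: [3.128, -0.275, -0.0]
contact_force: [0.5, 0.7, -0.0]
grip_width: 0.0428
gripper_force: 0.0
```

Run:
```python
from h import *
a=snap("scene");tips("scene",["ears_top","knob_grip","slide_box","dropper_tall","vial_blue"])
b=snap("top");tips("top",["ears_top","knob_grip","slide_box"])
A=cv2.resize(a[60:170,300:410],(500,500),interpolation=3);B=cv2.resize(b[205:265,360:420],(300,300),interpolation=3)
B=np.vstack([B,np.zeros((200,300,3),np.uint8)])
cv2.imwrite("pics/st6.png",np.hstack([A,B])[...,::-1])
o=r.get_obs();print(o["tcp_pos"],o["contact_force"])
```

```text
scene ears_top 0.7 [ 0.5459 -0.1996  0.0622] [298. 169.]
scene ears_top 0.57 [ 0.5592 -0.3907  0.0854] [338. 114.]
scene knob_grip 0.8 [ 0.4776 -0.3883  0.1228] [370. 113.]
scene knob_grip 0.58 [ 0.4891 -0.2089  0.0897] [323. 168.]
scene slide_box 0.65 [ 0.479  -0.3913  0.0184] [364. 147.]
scene dropper_tall 0.81 [0.535  0.1675 0.0016] [191. 311.]
scene vial_blue 0.66 [0.4779 0.0633 0.0021] [250. 285.]
top ears_top 0.8 [ 0.5588 -0.3936  0.0854] [394. 209.]
top ears_top 0.72 [ 0.5431 -0.209   0.0602] [324. 214.]
top knob_grip 0.7 [ 0.4776 -0.3879  0.1208] [395. 239.]
top knob_grip 0.64 [ 0.4857 -0.2096  0.0866] [324. 235.]
top slide_box 0.63 [ 0.4756 -0.3909  0.0114] [388. 243.]
[ 0.4453 -0.5565  0.4059] [ 0.9693  1.0087 -0.366 ]
```

View pics/st6.png

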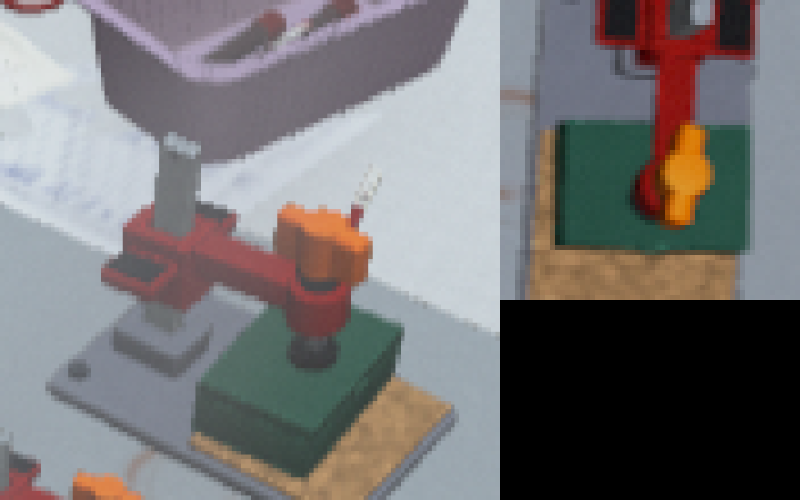

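The wing in the top crop at (686,175) has turned by nearly half a turn. The jaw is still tilted and bitten, and the foot is on the lid. The box, dropper bottle and vial are where they were, so I am handing in.

```bash
python3 -c "
from bench import r
print(r.hand_in())"
```

```text
the job is handed in; nothing more can be done
None
```

The slide box is clamped and the job is handed in (no verdict shown): I pressed the jaw down until it bit (24 N peak, above the 8–20 N range, settling to about 18 N), turned the knob about 174° clockwise and let go, and the box, dropper bottle and vial measured in place within camera accuracy.

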